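# Crank a cam rig onto its dwell and feel the crank's free play

## Robot

A 6-joint arm with a two-finger parallel gripper is mounted at the origin on the work surface; the furniture and walls round the work are solid. World frame = base frame: x ahead of the robot, y to its left, z up, the work surface at z = 0. Lengths are in mm, angles in rad, forces in N, time in s.
With the tool pointing down it reaches from about 300 to 775 mm from the base axis. Payload 14.6 kg.
Tool frame: the origin (TCP) lies midway between the tips of the shut fingers; the grasp point (between the pads) lies 19 mm behind it; z points along the fingers, y is the line along which they close (so a half turn about z gives the same grasp; the last joint's range is limited). The gripper opens to 94 mm and grips with 3 to 60 N. Pads are 16 mm wide; open, the fingers measure 119 mm over their backs; the gripper's body (75 mm by 177 mm) begins 78 mm behind the grasp point.
Start: joints at [1.209, 0.3, 1.521, -0, 1.321, -0.067], TCP at [159.799, 526.264, 205.446] pointing down, gripper open.
Joint ranges: [-3.03, 3.03], [-0.79, 2.21], [0.23, 2.52], [-1.04, 4.18], [0, 3.07], [-2.55, 2.55]. Speed limits (rad/s): [2.22, 2.22, 2.57, 3.14, 3.14, 3.14].

## Interface

Orientations are given as [roll, pitch, yaw] about the fixed x, y, z axes, in that order (R = Rz(yaw) Ry(pitch) Rx(roll)).
In Python, from cell import manip, camera gives the robot as it stands.
- The arm moves only by the tool move_arm, never from a script. Its arguments are lists of equal length, an entry for each row: "dp": the shift along the world's x, y, z in mm, a list of three; "rotation": the turn, a rotation vector about the world's x, y, z in rad, a list of three; "hand": the opening, from 0 (shut) to 1 (fully open). A call has 1 to 10 rows; each row shifts and turns the commanded pose from where the row before left it; what a row does not reach is not made up. A row lasts 1/8 s, in which the tool goes at most 62.5 mm and 10.7 degrees, less where a joint would pass 70% of its speed; a pose out of reach is approached as far as the arm can. A call with a gripper value outside its range is refused whole. The fingers move at their own pace and stop on an object; "newtons" is the grip in N (left out, the last holds). Time passes only in rows, so rows that do not move let the fingers close. It gives the time, the measured TCP pose, the force, the opening and the grip force at its end, in the units of the state.
- manip.read_state(): the state, without advancing time (a new reading comes with each control period).
- camera(name): name is "side" or "top" or "wrist"; returns a dict with "image" (480x640x3 uint8, red, green, blue), "fx", "fy", "cx", "cy" (pixels), "k1" (the pictures are not rectified: a ray, as slopes to the right and down, at radius r is drawn at 1 + k1 r^2 times it, then the intrinsics apply), "R" (3x3) and "t" (3): a world point X has camera coordinates R X + t; the wrist camera has in their place "mount" (4x4, takes a point from camera to tool coordinates, whose origin is the TCP and whose axes are the flange's). Camera axes: x right, y down, z forward; pixel columns grow to the right and rows downward; lengths in mm; the calibration is good to about 2 mm. A picture is of the moment at which its call begins: read the wrist's pose just before it. There is no depth.
- manip.sign_off(): hands the job in; it is judged then, once.
The state is a dict: "clock": time; "joints": joint angles; "qd": joint speeds; "effort": joint torques, N m; "eef_pos": TCP position; "eef_rot": TCP orientation; "wrist_force": force on the tool from outside, world axes, zero at the start; "moment": the same for the moment, N m; "finger_gap": finger opening in mm; "finger_force": force on a finger pad.
Only numpy, scipy, OpenCV 4.12 (cv2) and the standard library are available. Lean on these libraries where they do the work, as an engineer would, in place of code of your own. Each camera call takes 0.05 s, during which the arm holds its last target. There are 200 camera calls.

## Task

Get the cam rig ready: stand the iron head that is in the crank's way upright in the grey tray behind the rows of heads, then turn the crank until the follower's roller rests in the middle of the cam's flat. With the cam staying on its flat, rock the crank back until it meets resistance and then forward until it meets resistance again, and finally let go of it in the middle of that free play. Leave the squeeze bottle behind the rig where it is.

Things in the scene. Friction and masses are not known exactly. Their poses are not given: they have to be found in the camera images.
- rig: The cam rig: fixed base, 130 mm wide and 141 mm deep, with a grey deck that slopes at 26 degrees, facing left across the table (its low front edge towards the rows of heads, rising to the right). Origin: on the table under the point where the cam axis leaves the deck; x horizontal, the way the deck rises, y to the left of that (away from the robot), z up. The base reaches from x -45 to +96 mm.
- axis (a point): Where the cam axis leaves the deck's face, 36 mm over the rig's origin. The camshaft stands square to the deck: its direction in the rig's frame is (-0.438, 0, 0.899). Site axes are the rig's. A parts cabinet 200 mm tall stands about 110 mm beyond the axis on the +y side: keep the gripper's narrow side towards it when the handle is there.
- cam (a joint): Turn of the cam, rad, positive anticlockwise seen from above. Starts at 0 to 1.2; at 4.1 the flat's middle is under the roller. End stops at -0.2 and 4.85, so the flat is reached only by turning positive: the handle goes from upslope to the rig's +y, then its low front, then its -y. Takes 7 N at the handle, 12 N where the roller climbs, just before the flat. The cam stays where it is left.
- follower (a joint): Slide of the spring-loaded follower up the slope, m: 0 with the roller (20 mm across, upslope of the cam) on the round back, 0.012 in the middle of the flat, 0.014 on its edges.
- crank (a joint): Turn of the crank relative to the cam, rad, same sense. The crank is loose on the shaft: its dog pin runs between two stop pins on the cam. It meets the front stop at 0.15 (and then drives the cam positive) and the back stop somewhere between -0.22 and -0.45, which varies (and then drives it negative). In between it moves with about 1 N at the handle and stays where it is left.
- handle (a point): Middle of the crank's grip: a black plastic cylinder 24 mm thick and 60 mm long, square to the deck, that spins freely on its pin. It moves on a circle of radius 55 mm about the shaft, 78 mm out from the deck's face; the grip reaches from 45 to 105 mm out, the steel arm below it from 34 to 43 mm. With cam and crank at 0 it stands 0.5 rad from straight upslope towards the rig's +y.
- dog (a point): The dog pin (8 mm thick) under the crank's short tail, 32 mm from the axis, opposite the handle. It touches a stop pin when their centres are 8 mm apart.
- front_stop (a point): The stop pin (8 mm thick) that the dog meets when the crank is turned positive.
- back_stop (a point): The stop pin (8 mm thick), on an adjustable arm clamped to the cam, that the dog meets when the crank is turned negative.
- head: The iron head in the way: a bagged white iron club head standing on its sole close to the rig's low front, 43 x 105 x 78 mm, 0.26 kg. Origin under its middle on its underside, z up, y along its length, x across the blade. Grasp across the blade (along its x, 41 mm wide) 30 to 42 mm above its underside and 5 to 15 mm from the middle towards its -y end; higher up one side slopes.
- tray: Open grey plastic tray 95 x 170 x 16 mm (floor and walls 5 mm thick), fixed, behind the rows of iron heads. Origin under its middle on the table; long side along its y. The head fits with its length along the tray's. The rows in front of it are 75 mm tall.
- bottle: Squeeze bottle, 178 mm tall, 70 x 60 mm, loose, standing behind the rig's mast; leave alone. Origin at its underside.
- lamp (a point): Middle of the lamp bar over the deck: a black bar 170 mm long along the rig's y, 24 mm thick, 50 mm deep, on a mast at the back; 261 mm above the table, 51 mm upslope of the axis. It is in the way of a tool pointing straight down at the upper half of the crank's circle; a tool held along the camshaft (26 degrees from vertical, leaning down the slope) passes it.
- flat (a point): Middle of the cam's flat. The cam is a steel disc 14 mm thick close over the deck: a round back of radius 26 mm and one flat, 32 mm long, 38 mm from the axis. The roller stands straight upslope of the axis.
Mind the look-alikes: they are no part of the job. Leave any yellow look-alike of the head alone.

How it is judged (in metres and radians):
On the way, in this order (a step that is already met when the one before it is completed fails the run):
1. the iron head stands upright in the tray (x of head in the frame of tray between -0.045 and 0.045 m and y of head in the frame of tray between -0.06 and 0.06 m and z of head in the frame of tray below 0.012 m and angle between head's own z axis and vertical below 0.2 rad), for 0.2 s.
2. the cam's flat is under the roller (within 0.2 rad of its middle) (value of joint cam between 3.9 and 4.3 rad and distance between dog and back_stop above 0.0105 m), for 0.2 s.
3. the crank is rocked back to the end of its free play, the cam still on its flat (value of joint cam between 3.9 and 4.3 rad and distance between dog and back_stop below 0.0095 m), for 0.05 s.
4. the crank is rocked forward to the other end, the cam still on its flat (value of joint cam between 3.9 and 4.3 rad and distance between dog and front_stop below 0.0095 m), for 0.05 s.
At the end, for the whole second after the job is handed in: The head stands still and upright (within 0.2 rad) on the tray's floor, inside its walls; the cam is within 0.2 rad of its flat's middle (cam 3.9 to 4.3); the crank is clear of both stops: the dog's centre more than 10.5 mm from each stop pin's (touching is 8 mm) (all of step 1 and all of step 2 and distance between dog and front_stop above 0.0105 m and linear speed of head below 0.02 m/s).
It fails at once if the squeeze bottle is shifted by more than 20 mm (distance of bottle from where it was at the start of the episode above 0.02 m).
It also fails if it takes over 72 s, if anything falls off the work surface, if the arm or the gripper's body presses on something with over 40 N, if the wrist force passes 120 N, or if a joint passes its speed limit or range.

## Working session

There is one attempt and no reset: what is moved stays moved. The work goes in short steps, Python scripts to look and compute and a tool call to move; the robot and the scene stay as the last step left them, time stands still between calls to the robot, and variables do not carry over. Pictures are saved under pics/ and viewed, at most 10 in all, crops included, and the job is handed in when it is done.

Besides the shell and the picture viewer there is one more tool, called after ">>>" as name(argument=value, ...), one argument or row to a line, values as JSON. move_arm: Moves the arm, as the interface text tells. Its arguments: {"type":"object","properties":{"dp":{"type":"array","items":{"type":"array","items":{"type":"number"}}},"rotation":{"type":"array","items":{"type":"array","items":{"type":"number"}}},"hand":{"type":"array","items":{"type":"number"}},"newtons":{"type":"number"}},"required":["dp","rotation","hand"]}

```bash
ls; mkdir -p pics; cat > h.py <<'E'
import numpy as np, cv2, json
from cell import manip, camera
def save(n,f):
    c=camera(n); cv2.imwrite(f,c["image"][:,:,::-1]); 
    return c
def ray(c,u,v):
    x=(u-c["cx"])/c["fx"]; y=(v-c["cy"])/c["fy"]
    rd=np.hypot(x,y); r=rd
    for _ in range(20): r=rd/(1+c["k1"]*r*r)
    s=r/rd if rd>0 else 1
    d=np.array([x*s,y*s,1.])
    R=np.array(c["R"]); t=np.array(c["t"]).ravel()
    return -R.T@t, R.T@d
def onz(c,u,v,z):
    o,d=ray(c,u,v); return o+d*(z-o[2])/d[2]
def proj(c,X):
    p=np.array(c["R"])@np.array(X,float)+np.array(c["t"]).ravel()
    x,y=p[:2]/p[2]; k=1+c["k1"]*(x*x+y*y)
    return np.array([x*k*c["fx"]+c["cx"],y*k*c["fy"]+c["cy"]])
def two(c1,p1,c2,p2):
    o1,d1=ray(c1,*p1);o2,d2=ray(c2,*p2)
    A=np.stack([d1,-d2],1); s=np.linalg.lstsq(A,o2-o1,rcond=None)[0]
    a=o1+d1*s[0];b=o2+d2*s[1]; return (a+b)/2,np.linalg.norm(a-b)
E
python3 - <<'E'
from h import *
import pickle
cs={}
for n in ("top","side"):
    cs[n]=save(n,f"pics/{n}0.png"); c=cs[n]
    print(n,-np.array(c["R"]).T@np.array(c["t"]).ravel(),c["fx"],c["k1"],np.array(c["R"])[2])
pickle.dump(cs,open("c0.pkl","wb"))
print(manip.read_state())
E
```

```text
pics
top [ 306.14353404 -218.53973955 1526.94024855] 479.6731456234388 -0.08945643757371581 [ 0.08817393 -0.01414917 -0.9960046 ]
side [  -44.22312097 -1080.24927186   645.29757242] 451.6661248362651 -0.07352985216457206 [ 0.44643556  0.78962028 -0.42094548]
{'clock': 0.1, 'joints': array([ 1.20938726e+00,  3.00394258e-01,  1.52151604e+00,  5.33724424e-06,
        1.32068413e+00, -6.66070929e-02]), 'qd': array([ 6.90723444e-04, -1.02800081e-03, -4.26397087e-03,  4.88535259e-05,
       -1.77559240e-03,  5.51627447e-04]), 'effort': array([ 1.76014106e-03, -5.32641256e+01, -3.53280473e+01,  7.09620793e-02,
        2.35517370e-02, -7.04013974e-05]), 'eef_pos': array([159.72632792, 526.0554554 , 204.95599145]), 'eef_rot': array([-3.14059345e+00, -7.18341436e-05,  2.84678932e+00]), 'wrist_force': array([-0.16460327, -0.32765828,  0.31461514]), 'moment': array([ 0.02891454, -0.00825456, -0.00864256]), 'finger_force': 0.0, 'finger_gap': 93.85220882960714}
```

View pics/top0.png

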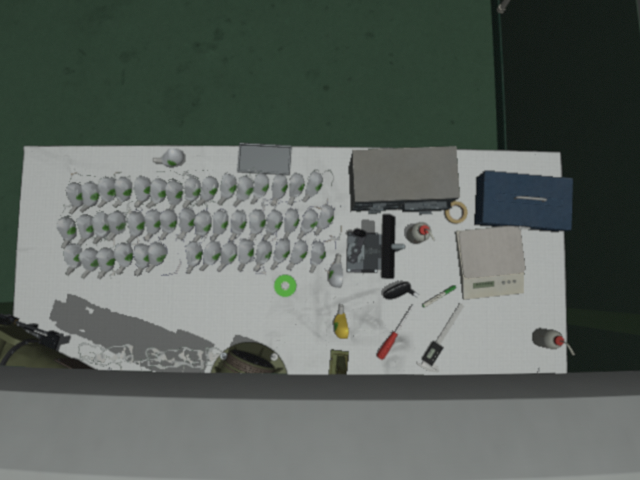

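View pics/side0.png

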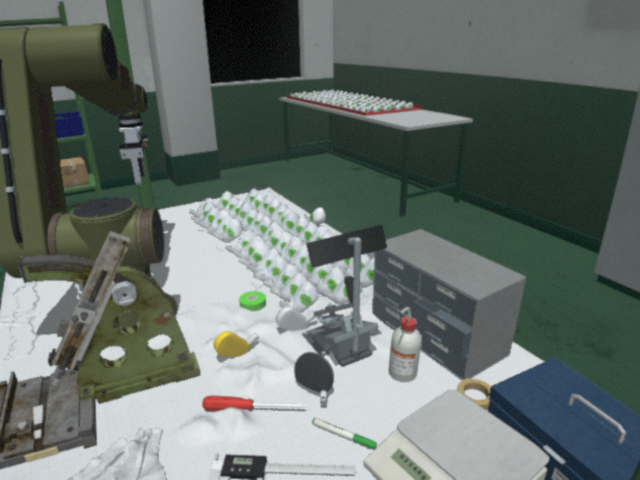

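The top view shows the rig at about (370,248), the white head at (337,270) by its low front, the tray at (265,158), the yellow look-alike at (342,322) and the bottle at (418,231). The side view shows the rig at (340,335), the head at (292,319) and the bottle at (404,350).

```bash
python3 - <<'E'
from h import *
import pickle
cs=pickle.load(open("c0.pkl","rb")); T=cs["top"];S=cs["side"]
for p in [(0,0,0),(160,526,0)]: print(proj(T,p),proj(S,p))
for n,p,z in [("traycorners",(240,145),16),("",(291,146),16),("",(290,174),16),("",(238,172),16),("head",(337,270),40),("lamp",(388,246),273),("bottle",(423,230),178)]: print(n,onz(T,*p,z).round())
im=T["image"][:,:,::-1]
a=cv2.resize(im[205:295,315:435],(800,600),interpolation=cv2.INTER_CUBIC); cv2.imwrite("pics/tc.png",cv2.convertScaleAbs(a,alpha=1.5))
b=cv2.resize(S["image"][215:365,230:430][:,:,::-1],(800,600),interpolation=cv2.INTER_CUBIC); cv2.imwrite("pics/sc.png",cv2.convertScaleAbs(b,alpha=1.3))
E
```

```text
[248.68274345 379.94547296] [128.48229454 317.0712013 ]
[ 86.8539318  325.37098871] [150.60234738 234.06858551]
traycorners [748.  43.  16.]
 [ 746. -122.   16.]
 [ 654. -120.   16.]
 [658.  47.  16.]
head [ 348. -273.   40.]
lamp [ 405. -398.  273.]
bottle [ 460. -512.  178.]
```

View pics/tc.png

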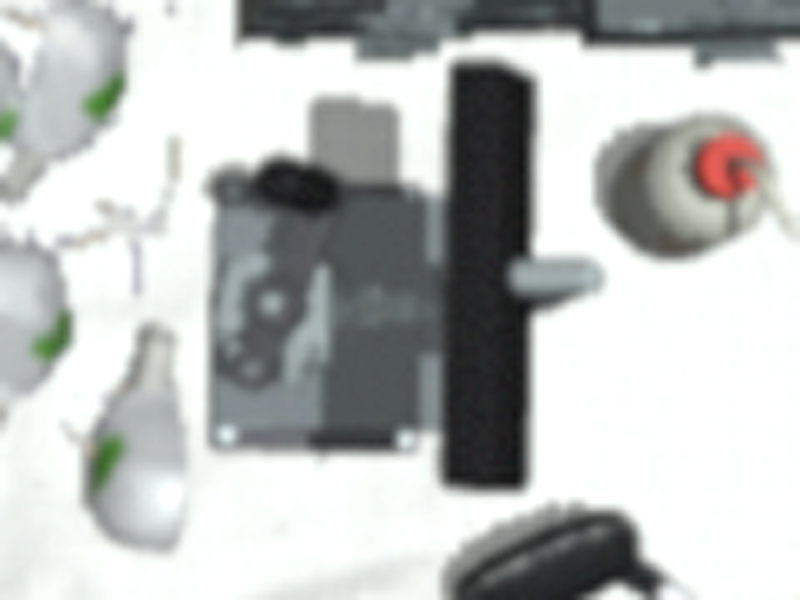

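View pics/sc.png

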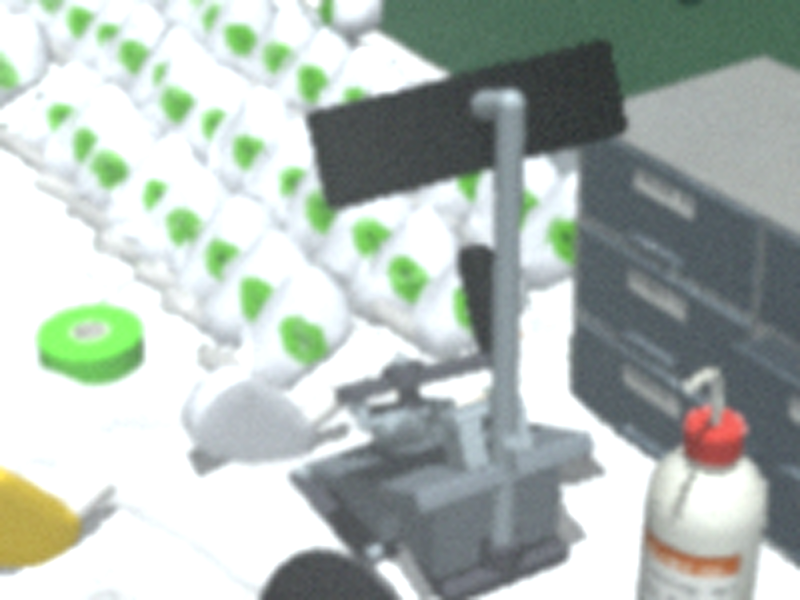

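The crops show the hub at crop-top (270,302), the grip leaning from about (335,195) to (265,178), and the rig's low front edge at crop x≈211. The head spans crop x 88–188, y 325–550, with its neck pointing away from the robot. The side crop confirms the handle is on the cabinet side.

```bash
python3 - <<'E'
from h import *
import pickle
cs=pickle.load(open("c0.pkl","rb")); T=cs["top"];S=cs["side"]
def C(u,v): return 315+(u+.5)/6.667-.5,205+(v+.5)/6.667-.5
def D(u,v): return 230+u/4,215+v/4
for n,p,z in [("hub",(270,302),78),("dogtail",(250,368),68),("frontlow-",(210,447),14),("frontlow+",(212,190),14),("bolt1",(227,433),20),("bolt2",(405,438),55),("head mid",(138,437),35),("head left",(88,450),35),("head right",(187,450),25),("neck",(155,325),50),("toe",(155,550),30),("lampN",(447,486),273),("lampNr",(526,488),273),("lampF",(453,62),273),("cabinet",(400,45),200)]:
    print(n,onz(T,*C(*p),z).round(1))
print("hub2",two(T,C(270,302),S,D(405,368)))
print("lamp ends near/far two", two(T,C(450,62),S,D(310,115)))
h=np.array(onz(T,*C(270,302),78))
ax=h-45*np.array([0,.438,.899]); print("axis",ax)
# predicted grip ends for angle a
for ax in (ax,):
  for a in (1.1,1.3,1.5,1.7,1.9):
    u=np.array([0,-.899,.438]); s=np.array([0,.438,.899])
    P=lambda d: ax+s*d+55*(np.cos(a)*u+np.sin(a)*np.array([1,0,0]))
    f=lambda c,X,o,k:(proj(c,X)-np.array(o))*k
    print(a,[f(T,P(d),(315,205),6.667).round() for d in(45,105)],[f(S,P(d),(230,215),4).round() for d in(45,105)])
E
```

```text
hub [ 408.  -325.5   78. ]
dogtail [ 378.3 -317.2   68. ]
frontlow- [ 343.4 -302.2   14. ]
frontlow+ [ 465.6 -302.3   14. ]
bolt1 [ 349.9 -309.8   20. ]
bolt2 [ 347.5 -389.9   55. ]
head mid [ 347.2 -267.4   35. ]
head left [ 340.9 -244.2   35. ]
head right [ 341.6 -290.8   25. ]
neck [ 398.7 -274.3   50. ]
toe [ 294.7 -276.    30. ]
lampN [ 322.7 -381.1  273. ]
lampNr [ 322.2 -412.3  273. ]
lampF [ 490.6 -383.4  273. ]
cabinet [ 508.2 -370.6  200. ]
hub2 (array([ 409.76637008, -326.54189996,   74.69401572]), np.float64(3.501062505864321))
lamp ends near/far two (array([ 423.04705174, -353.41743645,  261.83973308]), np.float64(148.36628248348396))
axis [ 407.97790787 -345.18849543   37.545     ]
1.1 [array([319., 190.]), array([270., 177.])] [array([491., 341.]), array([467., 240.])]
1.3 [array([298., 182.]), array([248., 168.])] [array([488., 339.]), array([464., 239.])]
1.5 [array([276., 179.]), array([225., 165.])] [array([481., 337.]), array([458., 238.])]
1.7 [array([253., 180.]), array([202., 167.])] [array([472., 337.]), array([448., 238.])]
1.9 [array([232., 187.]), array([180., 173.])] [array([459., 337.]), array([436., 240.])]
```

>>> move_arm(
  dp=[
    [33, -50, 5],
    [33, -50, 5],
    [33, -50, 5],
    [33, -50, 5],
    [33, -50, 5],
    [33, -50, 5],
    [33, -50, 5],
    [33, -50, 5],
    [-11, -49, -8],
    [-11, -49, -8],
  ],
  rotation=[
    [0, 0, -0.178],
    [0, 0, -0.178],
    [0, 0, -0.178],
    [0, 0, -0.178],
    [0, 0, -0.178],
    [0, 0, -0.178],
    [0, 0, -0.178],
    [0, 0, -0.178],
    [0, 0, -0.178],
    [0, 0, -0.178],
  ],
  hand=[1, 1, 1, 1, 1, 1, 1, 1, 1, 1],
)

```text
clock: 1.35
eef_pos: [401.3, 26.7, 228.9]
eef_rot: [-3.141, 0.0, 1.061]
wrist_force: [0.5, -1.1, 0.1]
finger_gap: 94.3
finger_force: 0.0
```

>>> move_arm(
  dp=[
    [-11, -49, -8],
    [-11, -49, -8],
    [-11, -49, -8],
    [-11, -49, -8],
    [-11, -49, -8],
    [-11, -49, -8],
    [0, 0, 0],
    [0, 0, 0],
  ],
  rotation=[
    [0, 0, -0.178],
    [0, 0, -0.178],
    [0, 0, -0.178],
    [0, 0, -0.178],
    [0, 0, -0.178],
    [0, 0, -0.178],
    [0, 0, 0],
    [0, 0, 0],
  ],
  hand=[0.7, 0.7, 0.62, 0.62, 0.62, 0.62, 0.62, 0.62],
)

```text
clock: 2.35
eef_pos: [335.8, -265.3, 181.3]
eef_rot: [-3.141, 0.0, -0.0]
wrist_force: [-0.3, 0.6, 0.9]
finger_gap: 58.6
finger_force: 0.0
```

```bash
python3 - <<'E'
from h import *
import pickle
s=manip.read_state(); c=save("wrist","pics/w1.png"); pickle.dump((s,c),open("w1.pkl","wb"))
print(s["eef_pos"],s["eef_rot"],s["finger_gap"],s["joints"]); print(c["mount"],c["fx"])
E
```

```text
[ 335.75801509 -265.27996695  181.3141941 ] [-3.14104249e+00  3.41795663e-04 -3.65946488e-05] 58.61698406235894 [-7.54413216e-01  4.87559742e-02  1.87469902e+00  1.77730134e-04
  1.21876350e+00  8.16358465e-01]
[[-8.89546733e-04 -9.72909527e-01 -2.31184476e-01  6.74511068e+01]
 [ 9.99999436e-01 -7.31441097e-04 -7.69602798e-04  6.98125568e-01]
 [ 5.79656067e-04 -2.31185030e-01  9.72909629e-01 -1.79038936e+02]
 [ 0.00000000e+00  0.00000000e+00  0.00000000e+00  1.00000000e+00]] 415.4121015638691
```

View pics/w1.png

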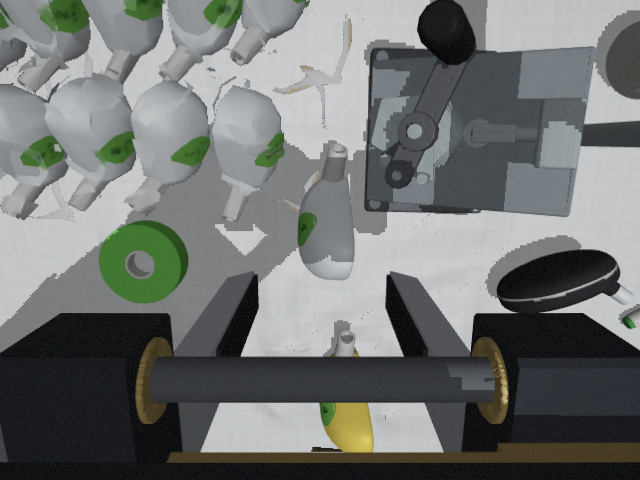

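The wrist view shows the head from its neck tip at (338,145) to its toe at (330,278), with sides at x≈298 and 354. The rig's front corners are at (369,50) and (367,211), the hub at (417,131) and the grip top at about (440,18).

```bash
cat >> h.py <<'E'
from scipy.spatial.transform import Rotation as Ro
def wcam(s,c):
    M=np.array(c["mount"]); Rt=Ro.from_euler("xyz",s["eef_rot"]).as_matrix()
    Rc=Rt@M[:3,:3]; o=Rt@M[:3,3]+s["eef_pos"]
    d=dict(c); d["R"]=Rc.T; d["t"]=-Rc.T@o; return d
E
python3 - <<'E'
from h import *
import pickle
s,c=pickle.load(open("w1.pkl","rb")); W=wcam(s,c)
print("cam",-W["R"].T@W["t"])
for n,p,z in [("neck",(338,145),45),("toe",(330,279),15),("L",(298,235),35),("R",(354,240),25),("Rtop",(350,200),50),("f+",(369,50),14),("f-",(367,211),14),("hub",(417,131),78),("grip",(440,18),128),("dogend",(398,176),75),("green",(307,229),40)]:
    print(n,onz(W,*p,z).round(1))
A=np.array([408,-345.5,36]);u=np.array([0,-.899,.438]); q=np.array([0,.438,.899])
for a in (.9,1.0,1.1,1.2,1.3): print(a,[proj(W,A+q*d+55*(np.cos(a)*u+np.sin(a)*np.array([1,0,0]))).round() for d in(45,105)])
print(proj(W,A+q*45))
E
```

```text
cam [ 403.27028337 -266.07906386  360.32965366]
neck [ 400.3 -277.9   45. ]
toe [ 285.7 -272.9   15. ]
L [ 329.7 -246.7   35. ]
R [ 323.2 -292.5   25. ]
Rtop [ 360. -287.   50.]
f+ [ 471.7 -302.4   14. ]
f- [ 345.7 -303.9   14. ]
hub [ 409.5 -328.5   78. ]
grip [ 464.3 -326.4  128. ]
dogend [ 379.9 -317.8   75. ]
green [ 335.7 -254.2   40. ]
0.9 [array([472.,  59.]), array([456.,  38.])]
1.0 [array([464.,  54.]), array([447.,  32.])]
1.1 [array([457.,  50.]), array([438.,  27.])]
1.2 [array([448.,  47.]), array([427.,  23.])]
1.3 [array([440.,  45.]), array([417.,  20.])]
[412.21989989 133.43779455]
```

>>> move_arm(
  dp=[
    [-2, -4, -20],
    [0, 0, -30],
    [0, 0, -30],
    [0, 0, -30],
    [0, 0, -25],
    [0, 0, -15],
    [0, 0, -10],
    [0, 0, 0],
  ],
  rotation=[
    [0, 0, 0],
    [0, 0, 0],
    [0, 0, 0],
    [0, 0, 0],
    [0, 0, 0],
    [0, 0, 0],
    [0, 0, 0],
    [0, 0, 0],
  ],
  hand=[0.62, 0.62, 0.62, 0.62, 0.62, 0.62, 0.62, 0.62],
)

```text
clock: 3.4
eef_pos: [333.9, -269.5, 21.4]
eef_rot: [-3.141, 0.0, -0.001]
wrist_force: [-0.2, -0.1, -0.6]
finger_gap: 58.3
finger_force: 0.0
```

>>> move_arm(
  dp=[
    [0, 0, 0],
    [0, 0, 0],
    [0, 0, 0],
    [0, 0, 0],
    [0, 0, 0],
  ],
  rotation=[
    [0, 0, 0],
    [0, 0, 0],
    [0, 0, 0],
    [0, 0, 0],
    [0, 0, 0],
  ],
  hand=[0.3, 0.3, 0.3, 0.3, 0.3],
  newtons=30,
)

```text
clock: 4.03
eef_pos: [333.9, -269.8, 21.9]
eef_rot: [3.141, -0.0, -0.001]
wrist_force: [-0.3, 2.5, 6.4]
finger_gap: 39.1
finger_force: 29.9
```

>>> move_arm(
  dp=[
    [0, 0, 15],
    [0, 3, 30],
    [0, 10, 35],
    [10, 20, 35],
    [40, 25, 30],
    [45, 25, 15],
    [45, 25, 0],
    [45, 25, 0],
    [45, 25, 0],
    [45, 25, 0],
  ],
  rotation=[
    [0, 0, 0],
    [0, 0, 0],
    [0, 0, 0.15],
    [0, 0, 0.15],
    [0, 0, 0.15],
    [0, 0, 0.15],
    [0, 0, 0.15],
    [0, 0, 0.15],
    [0, 0, 0.15],
    [0, 0, 0.15],
  ],
  hand=[0.3, 0.3, 0.3, 0.3, 0.3, 0.3, 0.3, 0.3, 0.3, 0.3],
)

```text
clock: 5.28
eef_pos: [610.0, -85.8, 182.4]
eef_rot: [3.141, 0.0, 1.204]
wrist_force: [-0.2, -0.3, -1.5]
finger_gap: 38.9
finger_force: 29.8
```

>>> move_arm(
  dp=[
    [45, 25, 0],
    [45, 11, 0],
    [3, 0, 0],
    [0, 0, 0],
    [0, 0, 0],
  ],
  rotation=[
    [0, 0, 0.15],
    [0, 0, 0.15],
    [0, 0, 0.071],
    [0, 0, 0],
    [0, 0, 0],
  ],
  hand=[0.3, 0.3, 0.3, 0.3, 0.3],
)

```text
clock: 5.9
eef_pos: [701.4, -51.0, 182.2]
eef_rot: [3.141, 0.0, 1.568]
wrist_force: [-0.2, -0.5, -2.0]
finger_gap: 38.3
finger_force: 29.8
```

```bash
python3 - <<'E'
from h import *
import pickle
s=manip.read_state(); c=save("wrist","pics/w2.png"); pickle.dump((s,c),open("w2.pkl","wb"))
print(s["eef_pos"],s["eef_rot"],s["finger_gap"],s["joints"])
E
```

```text
[701.42554964 -51.00046855 182.20662875] [3.14120021e+00 1.16072621e-04 1.56773451e+00] 38.27029664391813 [-1.24621539e-01  6.72272977e-01  1.03237925e+00 -6.82422383e-05
  1.43653681e+00 -1.21550623e-01]
```

View pics/w2.png

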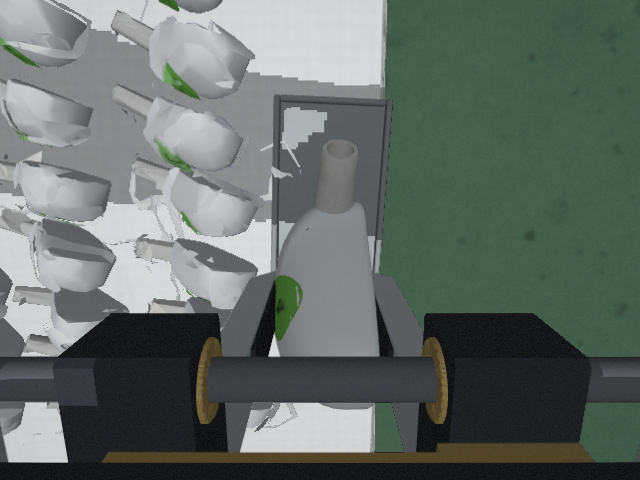

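The head is held squarely above the tray, whose far corners are at (275,97) and (391,101).

```bash
python3 - <<'E'
from h import *
import pickle
s,c=pickle.load(open("w2.pkl","rb")); W=wcam(s,c)
for n,p,z in [("c1",(275,97),16),("c2",(391,101),16),("l",(275,200),16),("r",(383,200),16),("neck",(339,147),205)]:
    print(n,onz(W,*p,z).round(1))
E
```

```text
c1 [665.8  49.1  16. ]
c2 [757.6  45.8  16. ]
l [663.4 -32.7  16. ]
r [753.6 -33.   16. ]
neck [708.9  12.8 205. ]
```

>>> move_arm(
  dp=[
    [5, 0, -25],
    [0, 0, -30],
    [0, 0, -30],
    [0, 0, -30],
    [0, 0, -20],
    [0, 0, -10],
    [0, 0, -5],
    [0, 0, -2],
    [0, 0, 0],
  ],
  rotation=[
    [0, 0, 0],
    [0, 0, 0],
    [0, 0, 0],
    [0, 0, 0],
    [0, 0, 0],
    [0, 0, 0],
    [0, 0, 0],
    [0, 0, 0],
    [0, 0, 0],
  ],
  hand=[0.3, 0.3, 0.3, 0.3, 0.3, 0.3, 0.3, 0.3, 0.3],
)

```text
clock: 7.08
eef_pos: [707.1, -50.8, 30.0]
eef_rot: [3.141, 0.0, 1.57]
wrist_force: [0.3, -0.5, -1.5]
finger_gap: 38.5
finger_force: 29.8
```

>>> move_arm(
  dp=[
    [0, 0, -2],
    [0, 0, -1],
    [0, 0, -1],
    [0, 0, 0],
  ],
  rotation=[
    [0, 0, 0],
    [0, 0, 0],
    [0, 0, 0],
    [0, 0, 0],
  ],
  hand=[0.3, 0.3, 0.3, 0.3],
)

```text
clock: 7.58
eef_pos: [707.3, -50.8, 27.4]
eef_rot: [3.14, 0.0, 1.57]
wrist_force: [-5.3, 0.1, 11.7]
finger_gap: 38.5
finger_force: 29.8
```

>>> move_arm(
  dp=[
    [0, 0, 0],
    [0, 0, 0],
    [0, 0, 0],
    [0, 0, 0],
    [0, 0, 10],
    [0, 0, 25],
    [0, 0, 40],
    [0, 0, 50],
    [0, 0, 30],
  ],
  rotation=[
    [0, 0, 0],
    [0, 0, 0],
    [0, 0, 0],
    [0, 0, 0],
    [0, 0, 0],
    [0, 0, 0],
    [0, 0, 0],
    [0, 0, 0],
    [0, 0, 0],
  ],
  hand=[0.46, 0.54, 0.6, 0.62, 0.62, 0.62, 0.62, 0.62, 0.62],
)

```text
clock: 8.7
eef_pos: [707.3, -50.8, 184.4]
eef_rot: [3.138, 0.0, 1.57]
wrist_force: [-0.2, 0.1, 0.4]
finger_gap: 58.2
finger_force: 0.0
```

```bash
python3 - <<'E'
from h import *
import pickle
s=manip.read_state(); c=save("wrist","pics/w3.png"); pickle.dump((s,c),open("w3.pkl","wb"))
print(s["clock"],s["eef_pos"],s["eef_rot"],s["wrist_force"])
E
```

```text
8.7 [707.27828405 -50.8068337  184.35707706] [3.13794920e+00 4.33482944e-04 1.56977982e+00] [-0.18281539  0.05372771  0.43499203]
```

View pics/w3.png

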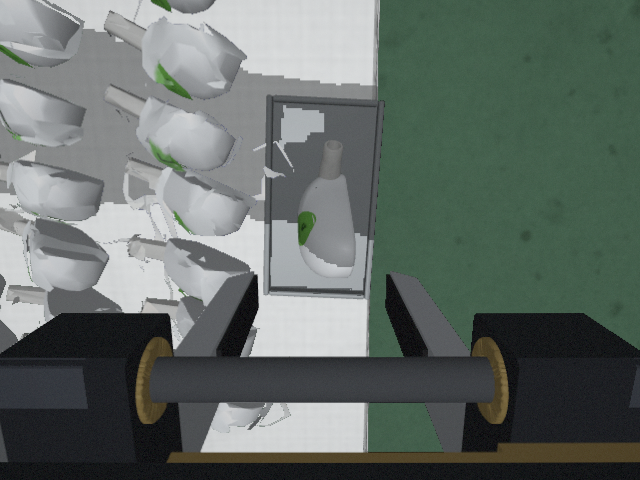

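The head stands upright inside the tray, from neck (333,145) to toe (330,277), clear of all walls. Next is the crank handle.

>>> move_arm(
  dp=[
    [-25, -24, 10],
    [-25, -24, 10],
    [-25, -24, 10],
    [-25, -24, 10],
    [-25, -24, 10],
    [-25, -24, 6],
    [-25, -24, 5],
    [-25, -24, 5],
    [-25, -24, 0],
    [-24, -24, 0],
  ],
  rotation=[
    [0, 0, -0.157],
    [0, 0, -0.157],
    [0, 0, -0.157],
    [0, 0, -0.157],
    [0, 0, -0.157],
    [0, 0, -0.157],
    [0, 0, -0.157],
    [0, 0, -0.157],
    [0, 0, -0.157],
    [0, 0, -0.157],
  ],
  hand=[0.65, 0.65, 0.65, 0.65, 0.65, 0.65, 0.65, 0.65, 0.65, 0.65],
)

```text
clock: 10.0
eef_pos: [456.9, -291.4, 246.9]
eef_rot: [3.141, -0.001, -0.005]
wrist_force: [1.4, -0.3, -0.8]
finger_gap: 61.1
finger_force: 0.0
```

>>> move_arm(
  dp=[
    [0, 0, 0],
    [0, 0, 0],
    [0, 0, 0],
    [0, 0, 0],
    [0, 0, 0],
    [0, 0, 0],
  ],
  rotation=[
    [-0.115, 0, 0],
    [-0.115, 0, 0],
    [-0.115, 0, 0],
    [-0.108, 0, 0],
    [0, 0, 0],
    [0, 0, 0],
  ],
  hand=[0.65, 0.65, 0.65, 0.65, 0.65, 0.65],
)

```text
clock: 10.75
eef_pos: [457.9, -290.9, 246.8]
eef_rot: [2.691, -0.001, -0.0]
wrist_force: [0.2, -0.3, 0.4]
finger_gap: 61.0
finger_force: 0.0
```

```bash
python3 - <<'E'
from h import *
import pickle
s=manip.read_state(); c=save("wrist","pics/w4.png"); pickle.dump((s,c),open("w4.pkl","wb"))
print(s["clock"],s["eef_pos"],s["eef_rot"],s["joints"].round(2))
W=wcam(s,c)
u=np.array([0,-.899,.438]); q=np.array([0,.438,.899])
A=np.array([409,-347.5,36])
print("hub",proj(W,A+45*q))
for a in (1.0,1.1,1.2): print(a,[proj(W,A+q*d+55*(np.cos(a)*u+np.sin(a)*np.array([1,0,0]))).round() for d in(45,105)])
E
```

```text
10.75 [ 457.88195064 -290.85337254  246.8280802 ] [ 2.69055446e+00 -5.89555897e-04 -3.67860200e-04] [-0.44  0.15  1.67 -0.45  1.16  1.28]
hub [274.73101778 276.76780605]
1.0 [array([308., 225.]), array([305., 242.])]
1.1 [array([302., 222.]), array([298., 238.])]
1.2 [array([296., 219.]), array([291., 235.])]
```

View pics/w4.png

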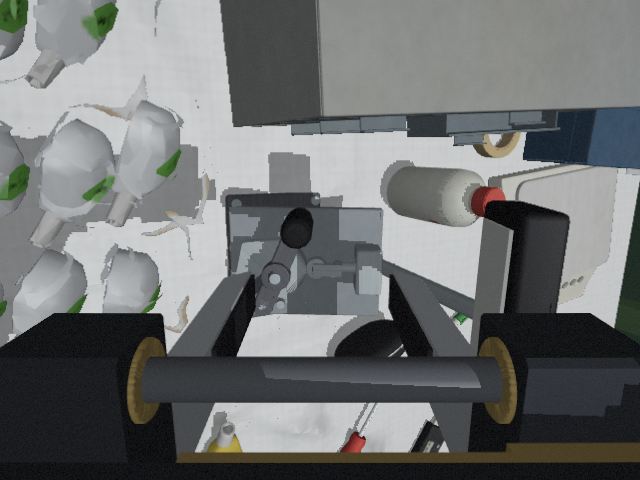

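The wrist view shows the hub at (274,275) and the grip's top at (296,232), within about 2 mm of the predictions. The lamp is off to the right at (525,260).

>>> move_arm(
  dp=[
    [2, -3, -28],
    [0, -4, -28],
    [0, -8.8, -18],
    [0, -8.8, -18],
    [0, -8.8, -18],
    [0, -8.8, -18],
    [0, -5, -10],
    [0, -3.6, -7.9],
    [0, 0, 0],
  ],
  rotation=[
    [0, 0, 0],
    [0, 0, 0],
    [0, 0, 0],
    [0, 0, 0],
    [0, 0, 0],
    [0, 0, 0],
    [0, 0, 0],
    [0, 0, 0],
    [0, 0, 0],
  ],
  hand=[0.65, 0.65, 0.65, 0.65, 0.65, 0.65, 0.65, 0.65, 0.65],
)

```text
clock: 11.92
eef_pos: [459.7, -341.7, 100.4]
eef_rot: [2.689, 0.0, -0.001]
wrist_force: [0.1, -0.2, -0.1]
finger_gap: 61.0
finger_force: 0.0
```

>>> move_arm(
  dp=[
    [0, 0, 0],
    [0, 0, 0],
    [0, 0, 0],
    [0, 0, 0],
    [0, 0, 0],
    [0, 0, 0],
  ],
  rotation=[
    [0, 0, 0],
    [0, 0, 0],
    [0, 0, 0],
    [0, 0, 0],
    [0, 0, 0],
    [0, 0, 0],
  ],
  hand=[0.5, 0.4, 0.3, 0.2, 0.15, 0.15],
  newtons=25,
)

```text
clock: 12.68
eef_pos: [459.9, -341.5, 100.6]
eef_rot: [2.689, -0.0, -0.0]
wrist_force: [-0.7, 1.5, 2.0]
finger_gap: 23.2
finger_force: 25.0
```

```bash
python3 - <<'E'
from h import *
import pickle
s=manip.read_state(); c=camera("wrist"); im=c["image"][:,:,::-1]
cv2.imwrite("pics/w5.png",im[130:360,150:480].repeat(2,0).repeat(2,1))
print(s["clock"],s["eef_pos"],s["eef_rot"],s["wrist_force"],s["joints"].round(2))
E
```

```text
12.675 [ 459.87038026 -341.50505897  100.63921244] [ 2.68855220e+00 -2.17303091e-04 -9.99032312e-05] [-0.73597664  1.5471948   2.03901301] [-0.52  0.37  1.76 -0.53  0.84  1.37]
```

View pics/w5.png

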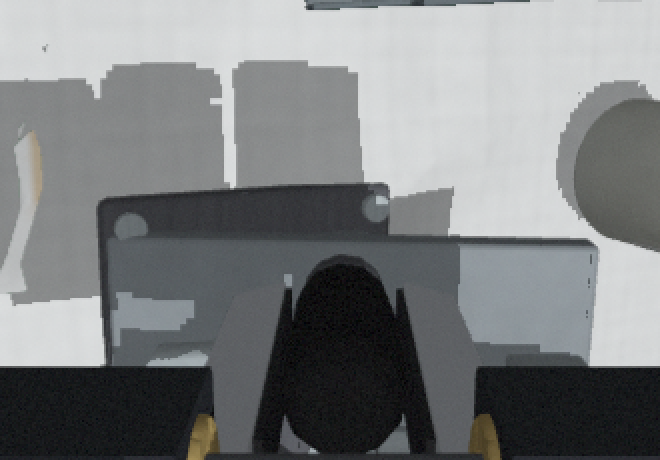

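```bash
python3 - <<'E'
import numpy as np
a=np.arange(1.14,4.76,.12); P=55*np.c_[np.sin(a),-.899*np.cos(a),.438*np.cos(a)]
A=np.array([410,-347.5,36])+61*np.array([0,.438,.899])
d=np.diff(P,axis=0)
for i in range(len(d)): print(round(a[i+1],2),d[i].round(1).tolist(),(A+P[i+1]).round(1))
E
```

```text
1.26 [2.4, 5.5, -2.7] [ 462.4 -335.9   98.2]
1.38 [1.6, 5.7, -2.8] [ 464.  -330.2   95.4]
1.5 [0.9, 5.9, -2.9] [ 464.9 -324.3   92.5]
1.62 [0.1, 5.9, -2.9] [ 464.9 -318.4   89.7]
1.74 [-0.7, 5.9, -2.9] [ 464.2 -312.5   86.8]
1.86 [-1.5, 5.8, -2.8] [ 462.7 -306.7   84. ]
1.98 [-2.3, 5.6, -2.7] [ 460.5 -301.1   81.3]
2.1 [-3.0, 5.3, -2.6] [ 457.5 -295.8   78.7]
2.22 [-3.7, 4.9, -2.4] [ 453.8 -290.9   76.3]
2.34 [-4.3, 4.5, -2.2] [ 449.5 -286.4   74.1]
2.46 [-4.9, 4.0, -2.0] [ 444.7 -282.4   72.1]
2.58 [-5.4, 3.5, -1.7] [ 439.3 -278.9   70.4]
2.7 [-5.8, 2.9, -1.4] [ 433.5 -276.1   69.1]
2.82 [-6.1, 2.2, -1.1] [ 427.4 -273.9   68. ]
2.94 [-6.4, 1.5, -0.7] [ 421.  -272.3   67.2]
3.06 [-6.5, 0.8, -0.4] [ 414.5 -271.5   66.8]
3.18 [-6.6, 0.1, -0.1] [ 407.9 -271.4   66.8]
3.3 [-6.6, -0.6, 0.3] [ 401.3 -272.    67.1]
3.42 [-6.4, -1.3, 0.6] [ 394.9 -273.2   67.7]
3.54 [-6.2, -2.0, 1.0] [ 388.7 -275.2   68.6]
3.66 [-5.9, -2.6, 1.3] [ 382.7 -277.8   69.9]
3.78 [-5.5, -3.2, 1.6] [ 377.2 -281.1   71.5]
3.9 [-5.1, -3.8, 1.9] [ 372.2 -284.9   73.4]
4.02 [-4.5, -4.3, 2.1] [ 367.7 -289.2   75.5]
4.14 [-3.9, -4.8, 2.3] [ 363.8 -294.    77.8]
4.26 [-3.2, -5.2, 2.5] [ 360.5 -299.2   80.3]
4.38 [-2.5, -5.5, 2.7] [ 358.  -304.6   83. ]
4.5 [-1.8, -5.7, 2.8] [ 356.2 -310.4   85.8]
4.62 [-1.0, -5.9, 2.9] [ 355.2 -316.2   88.6]
4.74 [-0.2, -5.9, 2.9] [ 355.  -322.1   91.5]
```

>>> move_arm(
  dp=[
    [2.4, 5.5, -2.7],
    [1.6, 5.7, -2.8],
    [0.9, 5.9, -2.9],
    [0.1, 5.9, -2.9],
  ],
  rotation=[
    [0, 0, 0],
    [0, 0, 0],
    [0, 0, 0],
    [0, 0, 0],
  ],
  hand=[0.15, 0.15, 0.15, 0.15],
)

```text
clock: 13.22
eef_pos: [464.9, -318.8, 89.5]
eef_rot: [2.687, -0.0, -0.0]
wrist_force: [-2.7, -7.4, 3.4]
finger_gap: 23.6
finger_force: 25.0
```

>>> move_arm(
  dp=[
    [0, 0, 0],
  ],
  rotation=[
    [0, 0, 0],
  ],
  hand=[0.15],
)

```text
clock: 13.35
eef_pos: [464.9, -318.3, 89.2]
eef_rot: [2.688, 0.0, 0.0]
wrist_force: [-1.1, -1.7, 4.2]
finger_gap: 23.8
finger_force: 25.0
```

>>> move_arm(
  dp=[
    [-0.7, 5.9, -2.9],
    [-1.5, 5.8, -2.8],
    [-2.3, 5.6, -2.7],
    [-3.0, 5.3, -2.6],
    [-3.7, 4.9, -2.4],
    [-4.3, 4.5, -2.2],
  ],
  rotation=[
    [0, 0, 0],
    [0, 0, 0],
    [0, 0, 0],
    [0, 0, 0],
    [0, 0, 0],
    [0, 0, 0],
  ],
  hand=[0.15, 0.15, 0.15, 0.15, 0.15, 0.15],
)

```text
clock: 14.1
eef_pos: [449.9, -287.0, 74.2]
eef_rot: [2.687, -0.002, 0.0]
wrist_force: [2.6, -8.2, 1.3]
finger_gap: 23.5
finger_force: 25.0
```

>>> move_arm(
  dp=[
    [-4.9, 4.0, -2.0],
    [-5.4, 3.5, -1.7],
    [-5.8, 2.9, -1.4],
    [-6.1, 2.2, -1.1],
  ],
  rotation=[
    [0, 0, 0],
    [0, 0, 0],
    [0, 0, 0],
    [0, 0, 0],
  ],
  hand=[0.15, 0.15, 0.15, 0.15],
)

```text
clock: 14.6
eef_pos: [428.3, -274.2, 68.1]
eef_rot: [2.687, -0.003, 0.001]
wrist_force: [6.8, -6.0, 1.5]
finger_gap: 23.6
finger_force: 25.0
```

>>> move_arm(
  dp=[
    [-6.4, 1.5, -0.7],
    [-6.5, 0.8, -0.4],
    [-6.6, 0.1, -0.1],
    [-6.6, -0.6, 0.3],
    [-6.4, -1.3, 0.6],
    [-6.2, -2.0, 1.0],
  ],
  rotation=[
    [0, 0, 0],
    [0, 0, 0],
    [0, 0, 0],
    [0, 0, 0],
    [0, 0, 0],
    [0, 0, 0],
  ],
  hand=[0.15, 0.15, 0.15, 0.15, 0.15, 0.15],
)

```text
clock: 15.35
eef_pos: [389.6, -274.7, 68.5]
eef_rot: [2.689, -0.004, 0.001]
wrist_force: [5.6, 9.0, 5.6]
finger_gap: 23.6
finger_force: 25.0
```

>>> move_arm(
  dp=[
    [-5.9, -2.6, 1.3],
    [-5.5, -3.2, 1.6],
    [-5.1, -3.8, 1.9],
    [-4.5, -4.3, 2.1],
  ],
  rotation=[
    [0, 0, 0],
    [0, 0, 0],
    [0, 0, 0],
    [0, 0, 0],
  ],
  hand=[0.15, 0.15, 0.15, 0.15],
)

```text
clock: 15.85
eef_pos: [368.1, -288.1, 75.0]
eef_rot: [2.69, -0.002, 0.001]
wrist_force: [4.8, 17.6, 7.9]
finger_gap: 23.6
finger_force: 25.0
```

>>> move_arm(
  dp=[
    [-3.9, -4.8, 2.3],
    [-3.2, -5.2, 2.5],
    [-2.5, -5.5, 2.7],
    [-1.8, -5.7, 2.8],
  ],
  rotation=[
    [0, 0, 0],
    [0, 0, 0],
    [0, 0, 0],
    [0, 0, 0],
  ],
  hand=[0.15, 0.15, 0.15, 0.15],
)

```text
clock: 16.35
eef_pos: [355.9, -309.4, 85.3]
eef_rot: [2.69, -0.0, -0.0]
wrist_force: [-3.2, 18.5, 13.9]
finger_gap: 23.6
finger_force: 25.0
```

>>> move_arm(
  dp=[
    [-0.5, -2.9, 1.4],
    [-0.5, -2.9, 1.4],
  ],
  rotation=[
    [0, 0, 0],
    [0, 0, 0],
  ],
  hand=[0.15, 0.15],
)

```text
clock: 16.6
eef_pos: [354.8, -315.3, 88.2]
eef_rot: [2.69, 0.0, -0.001]
wrist_force: [-5.2, 16.6, 15.6]
finger_gap: 23.7
finger_force: 25.0
```

>>> move_arm(
  dp=[
    [-0.2, -2.9, 1.4],
    [0, -2.9, 1.4],
    [0, 0, 0],
  ],
  rotation=[
    [0, 0, 0],
    [0, 0, 0],
    [0, 0, 0],
  ],
  hand=[0.15, 0.15, 0.15],
)

```text
clock: 16.98
eef_pos: [354.6, -321.3, 91.1]
eef_rot: [2.69, 0.0, -0.001]
wrist_force: [-6.4, 14.0, 16.4]
finger_gap: 23.5
finger_force: 25.0
```

>>> move_arm(
  dp=[
    [-1, 0.6, 1.2],
    [0.1, 2.8, -1.4],
    [0.3, 2.8, -1.4],
    [0.5, 2.8, -1.4],
  ],
  rotation=[
    [0, 0, 0],
    [0, 0, 0],
    [0, 0, 0],
    [0, 0, 0],
  ],
  hand=[0.15, 0.15, 0.15, 0.15],
)

```text
clock: 17.48
eef_pos: [355.2, -312.9, 87.8]
eef_rot: [2.689, -0.001, 0.0]
wrist_force: [4.1, -2.9, -2.4]
finger_gap: 23.2
finger_force: 25.0
```

>>> move_arm(
  dp=[
    [0.6, 2.8, -1.4],
    [0.7, 2.8, -1.4],
  ],
  rotation=[
    [0, 0, 0],
    [0, 0, 0],
  ],
  hand=[0.15, 0.15],
)

```text
clock: 17.73
eef_pos: [356.5, -307.4, 85.1]
eef_rot: [2.688, -0.001, 0.0]
wrist_force: [4.7, -3.0, -2.3]
finger_gap: 23.4
finger_force: 25.0
```

>>> move_arm(
  dp=[
    [0.6, 1.8, -0.9],
    [0.6, 1.8, -0.9],
  ],
  rotation=[
    [0, 0, 0],
    [0, 0, 0],
  ],
  hand=[0.15, 0.15],
)

```text
clock: 17.98
eef_pos: [357.7, -303.9, 83.4]
eef_rot: [2.688, -0.001, 0.0]
wrist_force: [4.3, -3.5, -2.2]
finger_gap: 23.7
finger_force: 25.0
```

>>> move_arm(
  dp=[
    [0.5, 1.3, -0.7],
  ],
  rotation=[
    [0, 0, 0],
  ],
  hand=[0.15],
)

```text
clock: 18.1
eef_pos: [358.2, -302.6, 82.7]
eef_rot: [2.688, -0.001, 0.0]
wrist_force: [5.1, -3.2, -1.7]
finger_gap: 23.8
finger_force: 25.0
```

>>> move_arm(
  dp=[
    [0.5, 1.3, -0.7],
  ],
  rotation=[
    [0, 0, 0],
  ],
  hand=[0.15],
)

```text
clock: 18.23
eef_pos: [358.7, -301.3, 82.1]
eef_rot: [2.688, -0.001, 0.0]
wrist_force: [4.5, -3.8, -1.8]
finger_gap: 23.3
finger_force: 25.0
```

>>> move_arm(
  dp=[
    [0.6, 1.3, -0.6],
  ],
  rotation=[
    [0, 0, 0],
  ],
  hand=[0.15],
)

```text
clock: 18.35
eef_pos: [359.4, -300.1, 81.5]
eef_rot: [2.688, -0.001, 0.0]
wrist_force: [5.3, -4.0, -3.3]
finger_gap: 23.8
finger_force: 25.0
```

>>> move_arm(
  dp=[
    [0.6, 1.3, -0.6],
  ],
  rotation=[
    [0, 0, 0],
  ],
  hand=[0.15],
)

```text
clock: 18.48
eef_pos: [360.0, -298.8, 80.9]
eef_rot: [2.688, -0.001, 0.0]
wrist_force: [4.9, -5.3, -3.5]
finger_gap: 23.4
finger_force: 25.0
```

>>> move_arm(
  dp=[
    [0.6, 1.3, -0.6],
  ],
  rotation=[
    [0, 0, 0],
  ],
  hand=[0.15],
)

```text
clock: 18.6
eef_pos: [360.7, -297.6, 80.3]
eef_rot: [2.688, -0.002, 0.001]
wrist_force: [5.7, -6.1, -4.7]
finger_gap: 23.9
finger_force: 25.0
```

>>> move_arm(
  dp=[
    [1.1, 1.0, -0.5],
  ],
  rotation=[
    [0, 0, 0],
  ],
  hand=[0.15],
)

```text
clock: 18.73
eef_pos: [361.5, -296.5, 79.7]
eef_rot: [2.688, -0.001, 0.0]
wrist_force: [1.3, -5.5, -1.1]
finger_gap: 23.6
finger_force: 25.0
```

>>> move_arm(
  dp=[
    [1.1, 1.0, -0.5],
  ],
  rotation=[
    [0, 0, 0],
  ],
  hand=[0.15],
)

```text
clock: 18.85
eef_pos: [362.2, -295.6, 79.3]
eef_rot: [2.688, 0.0, -0.0]
wrist_force: [-2.3, -5.8, 1.2]
finger_gap: 23.6
finger_force: 25.0
```

>>> move_arm(
  dp=[
    [0.8, 1.2, -0.6],
  ],
  rotation=[
    [0, 0, 0],
  ],
  hand=[0.15],
)

```text
clock: 18.98
eef_pos: [362.9, -294.7, 78.9]
eef_rot: [2.688, 0.0, -0.0]
wrist_force: [-2.2, -7.8, 2.0]
finger_gap: 23.5
finger_force: 25.0
```

>>> move_arm(
  dp=[
    [-2.0, -3.2, 1.5],
    [-1.7, -3.2, 1.6],
    [-1.4, -3.4, 1.7],
    [-1.2, -3.4, 1.7],
    [-0.9, -3.5, 1.7],
    [-0.6, -3.5, 1.7],
  ],
  rotation=[
    [0, 0, 0],
    [0, 0, 0],
    [0, 0, 0],
    [0, 0, 0],
    [0, 0, 0],
    [0, 0, 0],
  ],
  hand=[0.15, 0.15, 0.15, 0.15, 0.15, 0.15],
)

```text
clock: 19.73
eef_pos: [355.0, -314.6, 88.5]
eef_rot: [2.689, 0.0, -0.0]
wrist_force: [0.2, 2.6, 1.7]
finger_gap: 23.6
finger_force: 25.0
```

>>> move_arm(
  dp=[
    [-0.1, -1.3, 0.7],
  ],
  rotation=[
    [0, 0, 0],
  ],
  hand=[0.15],
)

```text
clock: 19.85
eef_pos: [354.9, -315.9, 89.2]
eef_rot: [2.689, 0.0, -0.001]
wrist_force: [-0.1, 2.3, 1.5]
finger_gap: 23.6
finger_force: 25.0
```

>>> move_arm(
  dp=[
    [0, -1.3, 0.7],
  ],
  rotation=[
    [0, 0, 0],
  ],
  hand=[0.15],
)

```text
clock: 19.98
eef_pos: [354.9, -317.0, 89.8]
eef_rot: [2.689, 0.0, -0.0]
wrist_force: [-1.8, 1.6, 2.0]
finger_gap: 23.5
finger_force: 25.0
```

>>> move_arm(
  dp=[
    [0, -1.3, 0.7],
  ],
  rotation=[
    [0, 0, 0],
  ],
  hand=[0.15],
)

```text
clock: 20.1
eef_pos: [354.9, -318.3, 90.4]
eef_rot: [2.689, 0.0, -0.0]
wrist_force: [-2.6, 2.0, 0.3]
finger_gap: 23.6
finger_force: 25.0
```

>>> move_arm(
  dp=[
    [0, -1.3, 0.6],
  ],
  rotation=[
    [0, 0, 0],
  ],
  hand=[0.15],
)

```text
clock: 20.23
eef_pos: [354.9, -319.6, 91.0]
eef_rot: [2.689, 0.001, -0.0]
wrist_force: [-2.4, 1.4, 2.4]
finger_gap: 23.5
finger_force: 25.0
```

>>> move_arm(
  dp=[
    [0, -1.3, 0.6],
  ],
  rotation=[
    [0, 0, 0],
  ],
  hand=[0.15],
)

```text
clock: 20.35
eef_pos: [354.8, -320.6, 91.4]
eef_rot: [2.69, 0.001, -0.001]
wrist_force: [-2.8, 8.4, 1.0]
finger_gap: 23.6
finger_force: 25.0
```

>>> move_arm(
  dp=[
    [0, -1.3, 0.6],
  ],
  rotation=[
    [0, 0, 0],
  ],
  hand=[0.15],
)

```text
clock: 20.48
eef_pos: [354.7, -321.5, 91.8]
eef_rot: [2.69, 0.001, -0.001]
wrist_force: [-1.9, 9.9, 2.4]
finger_gap: 23.6
finger_force: 25.0
```

>>> move_arm(
  dp=[
    [0.1, 2.7, -1.3],
    [0.2, 2.7, -1.3],
    [0.4, 2.7, -1.3],
    [0.5, 2.7, -1.3],
    [0.6, 2.7, -1.3],
    [0, 0, 0],
    [0, 0, 0],
  ],
  rotation=[
    [0, 0, 0],
    [0, 0, 0],
    [0, 0, 0],
    [0, 0, 0],
    [0, 0, 0],
    [0, 0, 0],
    [0, 0, 0],
  ],
  hand=[0.15, 0.15, 0.15, 0.15, 0.15, 0.15, 0.15],
)

```text
clock: 21.35
eef_pos: [356.6, -308.5, 85.6]
eef_rot: [2.689, 0.001, -0.0]
wrist_force: [-4.4, 3.7, 3.5]
finger_gap: 23.5
finger_force: 25.0
```

>>> move_arm(
  dp=[
    [0, 0, 0],
    [0, 0, 0],
    [0, 0, 0],
    [0, 0, 0],
  ],
  rotation=[
    [0, 0, 0],
    [0, 0, 0],
    [0, 0, 0],
    [0, 0, 0],
  ],
  hand=[0.35, 0.45, 0.55, 0.55],
)

```text
clock: 21.85
eef_pos: [357.0, -308.8, 85.9]
eef_rot: [2.688, -0.0, -0.0]
wrist_force: [0.4, 1.2, -0.1]
finger_gap: 51.8
finger_force: 0.0
```

>>> move_arm(
  dp=[
    [0, 4.4, 9],
    [0, 8.8, 18],
    [0, 13, 27],
    [0, 13, 27],
    [0, 13, 27],
    [0, 0, 0],
  ],
  rotation=[
    [0, 0, 0],
    [0, 0, 0],
    [0, 0, 0],
    [0, 0, 0],
    [0, 0, 0],
    [0, 0, 0],
  ],
  hand=[0.55, 0.55, 0.55, 0.55, 0.55, 0.55],
)

```text
clock: 22.6
eef_pos: [357.7, -256.2, 195.9]
eef_rot: [2.687, -0.004, 0.001]
wrist_force: [0.1, -0.3, -0.9]
finger_gap: 51.8
finger_force: 0.0
```

```bash
python3 - <<'E'
from h import *
s=manip.read_state(); c=camera("wrist"); t=camera("top")
print(s["clock"],s["eef_pos"],s["eef_rot"],s["wrist_force"])
a=cv2.resize(c["image"][:,:,::-1],(640,480))
cv2.imwrite("pics/w6.png",c["image"][:,:,::-1])
b=cv2.resize(t["image"][205:295,315:435][:,:,::-1],(640,480),interpolation=cv2.INTER_CUBIC)
o=np.hstack([a,b]); cv2.imwrite("pics/w6c.png",cv2.convertScaleAbs(cv2.resize(o,(800,300)),alpha=1.3))
A=np.array([410,-347.5,36]);q=np.array([0,.438,.899]);W=wcam(s,c)
print("hub px",proj(W,A+45*q))
E
```

```text
22.6 [ 357.69950314 -256.21097523  195.88222426] [ 2.68694538e+00 -3.70377863e-03  1.10140495e-03] [ 0.08357686 -0.26589844 -0.87691381]
hub px [336.84705827 162.20505978]
```

View pics/w6.png

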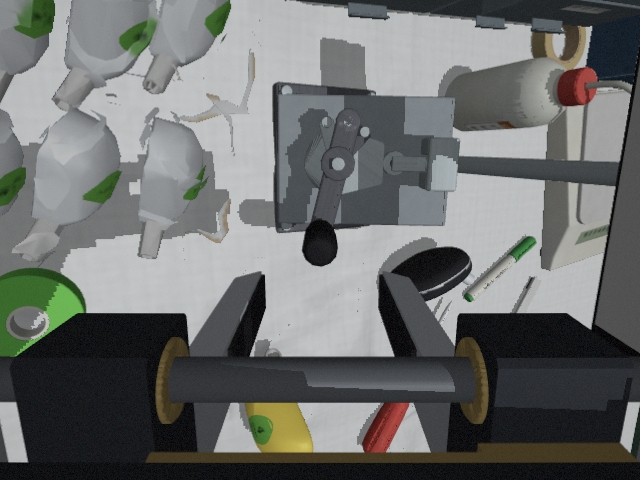

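The wrist view shows the dog pin at (347,118), midway between the stop pins at (326,122) and (365,131), 27° and 28° away. The roller at (390,162) faces the cam's flat, the handle is free and the bottle has not moved.

```bash
python3 -c "
from cell import manip
print(manip.sign_off())"
```

```text
the job is handed in; nothing more can be done
None
```

I handed the job in at about 23 s of the 72 s allowed: the head stands in the tray, the cam sits on its flat (about 4.07 rad by my estimate), and the crank was rocked to both stops and released midway; the sign-off returned no verdict.

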